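# Make up two sampling kits

## Task

Make up the two sampling kits: the purple-capped jar, the metal canister and the white slide box go into the blue tray, and the green-capped bottle and the yellow-capped jar go into the red tray, each in a compartment of its own (any one), standing flat on its floor. Keep everything upright, set each thing down gently instead of dropping it, and leave the amber bottle, the orange tube rack and the white well plate where they are.

Things in the scene. Friction and masses are not known exactly. Their poses are not given: they have to be found in the camera images.
- blue_tray: an open blue plastic kit tray, fixed to the bench, 206 x 70 mm and 22 mm high, walls and floor 4 mm thick. Two cross walls part it into three equal compartments, 62 x 62 mm inside and 18 mm deep, in a row along the tray's own x axis, their centres at x = -66, 0 and +66 mm, y = 0. Origin: centre of its underside; the compartments' floor is at z = 4 mm. z points up.
- red_tray: an open red plastic kit tray, fixed to the bench, 206 x 70 mm and 22 mm high, walls and floor 4 mm thick. Two cross walls part it into three equal compartments, 62 x 62 mm inside and 18 mm deep, in a row along the tray's own x axis, their centres at x = -66, 0 and +66 mm, y = 0. Origin: centre of its underside; the compartments' floor is at z = 4 mm. z points up.
- purple_jar: a pale glass jar with a purple cap, a plain upright cylinder 38 mm in diameter and 64 mm high (the cap, as wide as the jar, is the top 16 mm), about 80 g. Origin: centre of its underside, z up. Loose, standing on the bench at the start.
- yellow_jar: a pale glass jar with a yellow cap, a plain upright cylinder 42 mm in diameter and 58 mm high (the cap, as wide as the jar, is the top 14 mm), about 90 g. Origin: centre of its underside, z up. Loose, standing on the bench at the start.
- green_bottle: a small cream-white bottle with a green cap, 76 mm high: body 40 mm in diameter up to 54 mm, then a shoulder, and from 60 mm up the cap, 28 mm in diameter; about 110 g. Origin: centre of its underside, z up. Loose, standing on the bench at the start.
- canister: a bare grey metal canister with a dark dot on its lid, a plain upright cylinder 40 mm in diameter and 60 mm high, about 120 g. Origin: centre of its underside, z up. Loose, standing on the bench at the start.
- slide_box: a white plastic microscope-slide box with a grey seam, standing on end: 44 mm along its own x, 30 mm along its own y, 68 mm high; about 80 g. It may stand at any yaw. Origin: centre of its underside, z up. Loose, standing on the bench at the start.
- amber_bottle: a brown amber bottle with a white cap, of the same shape and size as the green-capped one; it stands among the stock but belongs to neither kit and stays where it is. Origin: centre of its underside, z up. Loose, standing on the bench at the start.
- tube_rack: an orange rack of thin purple-capped blood tubes, 64 mm (own x) by 160 mm (own y), tubes up to 78 mm high, loose on the bench beyond the stock; stays where it is. Origin: centre of its underside.
- well_plate: a flat white well plate, 86 mm (own x) by 127 mm (own y), 16 mm high, loose on the bench beyond the stock, to the robot's right; stays where it is. Origin: centre of its underside.
Things that resemble listed ones, but are neither listed nor needed, are in the scene too. Of the things like the blue_tray, leave any that is brown or turquoise; of the rest the smaller one is meant.

How it is judged:
By the outcome, as a careful person would: the job done as asked, in the order asked, and still so for the second after the job is handed in, with the robot touching nothing.
It also fails if it takes over 128 s, if anything falls off the work surface, if the arm or the gripper's body presses on something with over 40 N, if the wrist force passes 120 N, or if a joint passes its speed limit or range.

## Robot

A 7-joint arm with a two-finger parallel gripper is mounted at the origin on the work surface. World frame = base frame: x ahead of the robot, y to its left, z up, the work surface at z = 0. Lengths are in m, angles in degrees, forces in N, time in s.
With the tool pointing down it reaches from about 0.425 to 1.025 m from the base axis. Payload 3.6 kg.
Tool frame: the origin (TCP) lies between the finger pads; the fingertips stand 22 mm ahead of it and the grasp point (between the pads) lies 3 mm ahead of it; z points along the fingers, y is the line along which they close (so a half turn about z gives the same grasp; the last joint's range is limited). The gripper opens to 85 mm and grips with 20 to 120 N. Pads are 22 mm wide; open, the fingers measure 114 mm over their backs; the gripper's body (76 mm by 85 mm) begins 54 mm behind the grasp point. The pads swing forward as they close: fully open they stand 13 mm farther back than shut.
Start: joints at [-80.644, 33.873, 2.773, 92.16, -1.908, 54.013, -1.931], TCP at [0.184, 0.701, 0.253] pointing down, gripper open.
Joint ranges: [-153.93, 153.93], [-27.13, 128.08], [-72.61, 78.16], [10.71, 143.7], [-87.88, 267.88], [4.46, 118.87], [-176.78, 176.78]. Speed limits (degrees/s): [147.25, 147.25, 180, 180, 180, 180, 180].

## Interface

Orientations are given as [roll, pitch, yaw] about the fixed x, y, z axes, in that order (R = Rz(yaw) Ry(pitch) Rx(roll)).
In Python, from plant import robot, eyes, job gives the robot as it stands.
- The arm moves only by the tool send_rows, never from a script. Its argument "motion" is a list that holds one entry, the list of rows, each a list of 7 numbers: the turn, a rotation vector about the world's x, y, z normalised to -1 to 1, where 1 is 180 degrees, then the shift along the world's x, y, z normalised to -1 to 1, where 1 is 150 mm, then the gripper's target within -1 to 1 (fully open at 1, half-way at 0, shut at -1). A call has 1 to 8 rows; each row shifts and turns the commanded pose from where the row before left it; what a row does not reach is not made up. A row lasts 1/12 s, in which the tool goes at most 41.7 mm and 7.16 degrees, less where a joint would pass 70% of its speed; a pose out of reach is approached as far as the arm can. A call with a number of a shift or a turn outside -1 to 1 is refused whole. A call with a gripper value outside its range is refused whole. The fingers move at their own pace and stop on an object; the grip force is fixed at half the most. Time passes only in rows, so rows that do not move let the fingers close. It gives the time, the measured TCP pose, the force, the opening and the grip force at its end, in the units of the state.
- robot.state(): the state, without advancing time (a new reading comes with each control period).
- eyes.capture(name): name is "side" or "top"; returns the picture (384x512x3 uint8, blue, green, red); there is no depth.
- eyes.camera_info(name): a dict with "fx", "fy", "cx", "cy" (pixels), "k1" (the pictures are not rectified: a ray, as slopes to the right and down, at radius r is drawn at 1 + k1 r^2 times it, then the intrinsics apply), "rvec" (rotation vector, rad) and "tvec" (3), from world to camera coordinates, as OpenCV has them. Camera axes: x right, y down, z forward; pixel columns grow to the right and rows downward; lengths in m; the calibration is good to about 2 mm. A picture is of the moment at which its call begins. camera_info takes no time and is no camera call.
- job.sign_off(): hands the job in; it is judged then, once.
The state is a dict: "t": time; "qpos": joint angles; "joint_vel": joint speeds; "joint_efforts": joint torques, N m; "ee_pos": TCP position; "orientation": TCP orientation; "contact_force": force on the tool from outside, world axes, zero at the start; "ft_torque": the same for the moment, N m; "grip_width": opening from 0.0 (shut) to 1.0 (fully open); "finger_force": force on a finger pad.
Only numpy, scipy, OpenCV 4.12 (cv2) and the standard library are available. Lean on these libraries where they do the work, as an engineer would, in place of code of your own. Each camera call takes 0.05 s, during which the arm holds its last target. There are 200 camera calls.

## Working session

There is one attempt and no reset: what is moved stays moved. The work goes in short steps, Python scripts to look and compute and a tool call to move; the robot and the scene stay as the last step left them, time stands still between calls to the robot, and variables do not carry over. Pictures are saved under pics/ and viewed, at most 14 in all, crops included, and the job is handed in when it is done.

Besides the shell and the picture viewer there is one more tool, called after "Call:" as name(argument=value, ...), one argument or row to a line, values as JSON. send_rows: Moves the arm, as the interface text tells. Its arguments: {"type":"object","properties":{"motion":{"type":"array","items":{"type":"array","items":{"type":"array","items":{"type":"number","minimum":-1,"maximum":1}}}}},"required":["motion"]}

```bash
mkdir -p pics; ls; python3 - <<'E'
from plant import robot,eyes,job
import cv2
for n in("top","side"):
    cv2.imwrite(f"pics/{n}0.png",eyes.capture(n)); print(eyes.camera_info(n))
print(robot.state())
E
```

```text
pics
{'fx': 476.8231431585097, 'fy': 476.8231431585097, 'cx': 252.454848072895, 'cy': 198.13315674470877, 'k1': 0.06142816927273029, 'rvec': array([ 2.18045396, -2.12492513,  0.14058411]), 'tvec': array([0.05246896, 0.49965909, 1.42726864])}
{'fx': 454.14222001375214, 'fy': 454.14222001375214, 'cx': 251.31205692443461, 'cy': 192.15093236741745, 'k1': -0.023078037729129624, 'rvec': array([ 2.1718833 , -0.32865582,  0.16885237]), 'tvec': array([-0.43607917,  0.1505501 ,  1.25569589])}
{'t': 0.1, 'qpos': array([-80.64355277,  33.92116872,   2.76719467,  92.2316053 ,
        -1.90849366,  54.0134    ,  -1.93117304]), 'joint_vel': array([ 0.01061077, -0.02376721, -0.00828708, -0.23276494,  0.04946546,
        0.00617719, -0.03388235]), 'joint_efforts': array([ 3.91326830e-03, -5.49984777e+01,  1.55344661e+00, -1.98824233e+01,
        9.78096417e-03,  3.76001219e-03,  1.13039766e-05]), 'ee_pos': array([0.18393815, 0.70052086, 0.25222957]), 'orientation': array([-1.79880088e+02,  6.05499561e-03,  1.65290664e+02]), 'contact_force': array([ 0.54688303,  0.01453842, -0.00171587]), 'ft_torque': array([-0.00588275, -0.02965493,  0.02579397]), 'finger_force': 0.0, 'grip_width': 0.9982113047832155}
```

View pics/top0.png

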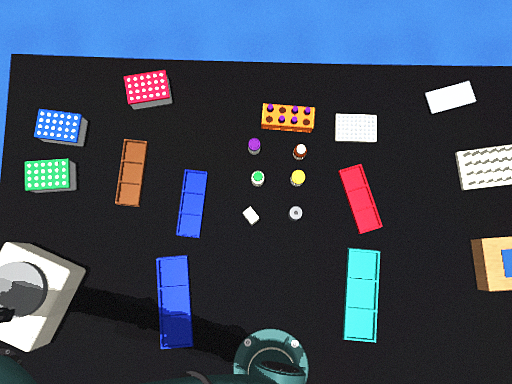

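View pics/side0.png

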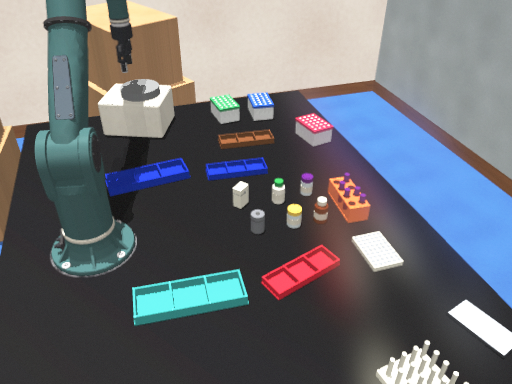

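Small (meant) blue tray is at top px (192,203). The larger blue one at (174,302), the brown one at (131,172) and the turquoise one at (362,295) are decoys. The only red tray is at (360,198).

Loose items and what each could be confused with:
- **Purple jar:** (254,146), versus the purple tubes in the rack at (288,117).
- **Green bottle:** (258,178), versus the green box at (50,175).
- **Yellow jar:** (298,178).
- **Canister:** (296,213).
- **Slide box:** (251,215).
- **Amber bottle:** (300,152), stays.

```bash
cat > h.py <<'E'
import numpy as np, cv2
from plant import robot,eyes,job
def cast(n,px,z):
    c=eyes.camera_info(n); R=cv2.Rodrigues(c['rvec'])[0]
    px=np.atleast_2d(np.asarray(px,float)); d=(px-[c['cx'],c['cy']])/[c['fx'],c['fy']]
    s=d.copy()
    for _ in range(10): s=d/(1+c['k1']*(s**2).sum(1,keepdims=True))
    v=np.c_[s,np.ones(len(s))]@R; o=-R.T@c['tvec']
    return (o+v*((z-o[2])/v[:,2])[:,None])[:,:2]
def proj(n,P):
    c=eyes.camera_info(n); R=cv2.Rodrigues(c['rvec'])[0]
    q=np.atleast_2d(P)@R.T+c['tvec']; s=q[:,:2]/q[:,2:]
    return s*(1+c['k1']*(s**2).sum(1,keepdims=True))*[c['fx'],c['fy']]+[c['cx'],c['cy']]
def blob(im,lo,hi,box):
    x0,y0,x1,y1=box; hsv=cv2.cvtColor(im,cv2.COLOR_BGR2HSV)[y0:y1,x0:x1]
    m=cv2.inRange(hsv,lo,hi); n,l,s,c=cv2.connectedComponentsWithStats(m)
    if n<2: return None
    k=1+np.argmax(s[1:,4]); pts=np.argwhere(l==k)[:,::-1]+[x0,y0]
    return pts
def info(im,lo,hi,box,z,n="top"):
    p=blob(im,lo,hi,box)
    w=cast(n,p,z)*1000
    r=cv2.minAreaRect(w.astype(np.float32))
    return p.mean(0).round(1),len(p),w.mean(0).round(1),np.round(r[0],1),np.round(r[1],1),round(r[2],1)
E
python3 - <<'E'
from h import *
im=eyes.capture("top")
for a in [("purple",(125,60,40),(165,255,255),(240,134,268,158),.064),
 ("green",(45,60,40),(85,255,255),(246,166,272,192),.076),
 ("yellow",(20,80,80),(35,255,255),(286,166,312,192),.058),
 ("slide",(0,0,130),(180,90,255),(238,202,264,228),.068),
 ("can",(0,0,70),(180,90,255),(284,202,310,228),.060),
 ("ambercap",(0,0,150),(180,60,255),(290,140,312,162),.076),
 ("blue",(105,100,60),(130,255,255),(172,165,212,243),.022),
 ("red",(165,100,60),(180,255,255),(335,160,386,238),.022),
 ("rack",(5,100,100),(22,255,255),(258,100,318,136),.03),
 ]: print(a[0],*info(im,*a[1:]))
x=cv2.resize(im[130:250,165:390],None,fx=3.5,fy=3.5,interpolation=2); cv2.imwrite("pics/c1.png",x)
E
```

```text
purple [253.8 143.6] 137 [661.3  65.5] [661.7  64.9] [40.4 36.5] 1.5
green [257.6 175.7] 73 [560.4  51.7] [560.5  50.7] [25.5 28.5] 65.2
yellow [297.9 176.4] 160 [564.5 -70.5] [564.4 -70.8] [40.7 41.3] 46.5
slide [250.5 215. ] 165 [442.9  69.7] [442.1  69.5] [47.  32.6] 40.0
can [295.4 212.4] 149 [454.8 -64.2] [454.6 -64.6] [37.9 38.4] 46.2
ambercap [300.7 148.6] 72 [646.4 -76. ] [646.2 -75.7] [27.2 25.9] 28.3
blue [191.2 203.3] 1635 [479.2 253.3] [480.2 253.3] [ 74.3 209.1] 85.2
red [360.  198.4] 1718 [ 507.5 -265.3] [ 508.4 -265.1] [208.1  78.7] 18.0
rack [288.1 119.1] 892 [751.1 -39.8] [756.  -38.2] [166.   83.4] 86.7
```

View pics/c1.png

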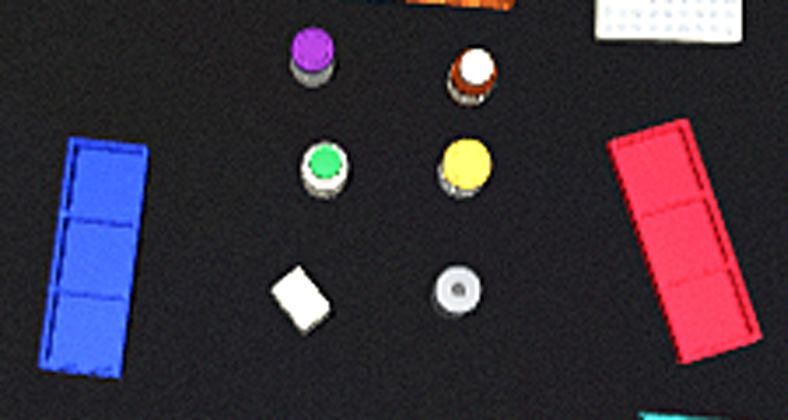

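The crop confirms the choices: purple cap at crop (313,48), green (325,160), yellow (466,165), slide box (301,299) turned about 40°, canister (458,290), and amber with a white cap (477,67). The small blue tray is on the left and the red tray on the right. First move: to above the purple jar.

Call:
send_rows(
  motion=[
    [[0,0,0.0025,0.145,-0.193,-0.016,1],[0,0,0.0025,0.145,-0.193,-0.016,1],[0,0,0.0025,0.145,-0.193,-0.016,1],[0,0,0.0025,0.145,-0.193,-0.016,1],[0,0,0.0025,0.145,-0.193,-0.016,1],[0,0,0.0025,0.145,-0.193,-0.016,1],[0,0,0.0025,0.145,-0.193,-0.016,1],[0,0,0.0025,0.145,-0.193,-0.016,1]],
  ],
)

```text
t: 0.82
ee_pos: [0.3588, 0.4679, 0.2339]
orientation: [-180.0, -0.0, 168.9]
contact_force: [1.3, 1.0, 0.4]
grip_width: 1.001
finger_force: 0.0
```

Call:
send_rows(
  motion=[
    [[0,0,0.0025,0.145,-0.193,-0.016,1],[0,0,0.0025,0.145,-0.193,-0.016,1],[0,0,0.0025,0.145,-0.193,-0.016,1],[0,0,0.0025,0.145,-0.193,-0.016,1],[0,0,0.0025,0.145,-0.193,-0.016,1],[0,0,0.0025,0.145,-0.193,-0.016,1],[0,0,0.0025,0.145,-0.193,-0.016,1],[0,0,0.0025,0.145,-0.193,-0.016,1]],
  ],
)

```text
t: 1.48
ee_pos: [0.5328, 0.2364, 0.2147]
orientation: [-180.0, -0.0, 172.5]
contact_force: [0.3, 1.0, 0.7]
grip_width: 1.0
finger_force: 0.0
```

Call:
send_rows(
  motion=[
    [[0,0,0.0025,0.145,-0.193,-0.016,1],[0,0,0.0025,0.145,-0.193,-0.016,1],[0,0,0.0025,0.145,-0.193,-0.016,1],[0,0,0.0025,0.145,-0.193,-0.016,1],[0,0,0.0025,0.145,-0.193,-0.016,1],[0,0,0.0025,0.145,-0.193,-0.016,1],[0,0,0,0,0,0,1],[0,0,0,0,0,0,1]],
  ],
)

```text
t: 2.15
ee_pos: [0.6636, 0.0604, 0.1999]
orientation: [-179.9, 0.0, 174.8]
contact_force: [0.4, 0.3, -0.7]
grip_width: 1.0
finger_force: 0.0
```

```bash
python3 - <<'E'
from h import *
im=eyes.capture("side"); print(robot.state()['ee_pos'])
u,v=proj("side",[.662,.065,.06])[0].astype(int); print(u,v)
x=cv2.resize(im[v-90:v+40,u-80:u+80],None,fx=4,fy=4,interpolation=2); cv2.imwrite("pics/c2.png",x)
print(proj("side",[[.662,.065,0],[.662,.065,.064],[.6636,.0604,.178]])-[u-80,v-90])
E
```

```text
[0.66254321 0.06327873 0.19994419]
307 176
[[ 79.16654623 106.29642934]
 [ 80.59100712  89.75267795]
 [ 84.41370834  58.70576908]]
```

View pics/c2.png

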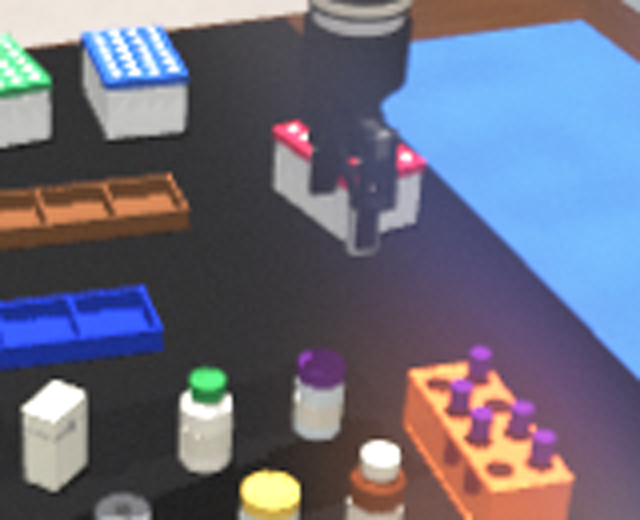

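The side crop shows the jar's purple cap at (322,366), against a predicted (322,359). The open gripper is above it with a clear way down.

Call:
send_rows(
  motion=[
    [[0,0,0,0,0.013,-0.2,1],[0,0,0,0,0,-0.2,1],[0,0,0,0,0,-0.2,1],[0,0,0,0,0,-0.2,1],[0,0,0,0,0,-0.12,1],[0,0,0,0,0,-0.11,1],[0,0,0,0,0,0,1],[0,0,0,0,0,0,1]],
  ],
)

```text
t: 2.87
ee_pos: [0.6612, 0.0684, 0.0453]
orientation: [180.0, -0.2, 175.3]
contact_force: [0.1, -0.4, 0.7]
grip_width: 0.999
finger_force: 0.0
```

Call:
send_rows(
  motion=[
    [[0,0,0,0,0,0,-1],[0,0,0,0,0,0,-1],[0,0,0,0,0,0,-1],[0,0,0,0,0,0,-1],[0,0,0,0,0,0,-1],[0,0,0,0,0,0,-1],[0,0,0,0,0,0,-1],[0,0,0,0,0,0,-1]],
  ],
)

```text
t: 3.53
ee_pos: [0.6636, 0.0664, 0.0475]
orientation: [180.0, 0.1, 175.2]
contact_force: [-1.1, -0.5, 6.6]
grip_width: 0.428
finger_force: 60.5
```

Call:
send_rows(
  motion=[
    [[0,0,0,0,0,0.1,-1],[0,0,0,0,0,0.2,-1],[0,0,0,0,0,0.2,-1],[0,0,0,0,0,0.1,-1],[0,0,0,-0.05,0.1,0,-1],[0,0,0,-0.11,0.176,0,-1],[0,0,0,-0.11,0.176,0,-1],[0,0,0,-0.11,0.176,0,-1]],
  ],
)

```text
t: 4.2
ee_pos: [0.6051, 0.1609, 0.1371]
orientation: [180.0, 0.0, 175.1]
contact_force: [0.2, 1.0, -1.3]
grip_width: 0.429
finger_force: 60.1
```

Call:
send_rows(
  motion=[
    [[0,0,0,-0.11,0.176,0,-1],[0,0,0,-0.11,0.176,0,-1],[0,0,0,-0.11,0.176,0,-1],[0,0,0,-0.06,0.076,0,-1],[0,0,0,0,0,0,-1],[0,0,0,0,0,0,-1],[0,0,0,0,0,0,-1],[0,0,0,0,0,0,-1]],
  ],
)

```text
t: 4.87
ee_pos: [0.5483, 0.2491, 0.1364]
orientation: [-180.0, 0.1, 175.0]
contact_force: [0.1, -0.6, -1.0]
grip_width: 0.427
finger_force: 60.1
```

```bash
python3 - <<'E'
from h import *
im=eyes.capture("side"); s=robot.state(); print(s['ee_pos'],s['orientation'],s['contact_force'],s['grip_width'])
# tray outline in the side view
P=blob(im,(105,120,50),(130,255,255),(195,140,280,185)); print(len(P))
x,y=P.min(0),P.max(0); print(x,y)
u,v=proj("side",[.547,.25,.05])[0].astype(int)
k=cv2.resize(im[v-60:v+50,u-80:u+70],None,fx=5,fy=5,interpolation=2)
c=np.array([.481,.2555]);a=np.radians(-4.8);R=np.array([[np.cos(a),-np.sin(a)],[np.sin(a),np.cos(a)]])
q=np.array([[sx*.103,sy*.035] for sx,sy in((1,1),(1,-1),(-1,-1),(-1,1))])@R.T+c
q=(proj("side",np.c_[q,[.022]*4])-[u-80,v-60])*5
cv2.polylines(k,[q.astype(int)],True,(0,255,255),1); cv2.imwrite("pics/c3.png",k)
E
```

```text
[0.54830604 0.2491025  0.13626187] [-1.79956019e+02  5.53560319e-02  1.75010570e+02] [-0.29916352  0.1835371  -1.63811087] 0.42773002586225906
1078
[205 157] [267 180]
```

View pics/c3.png

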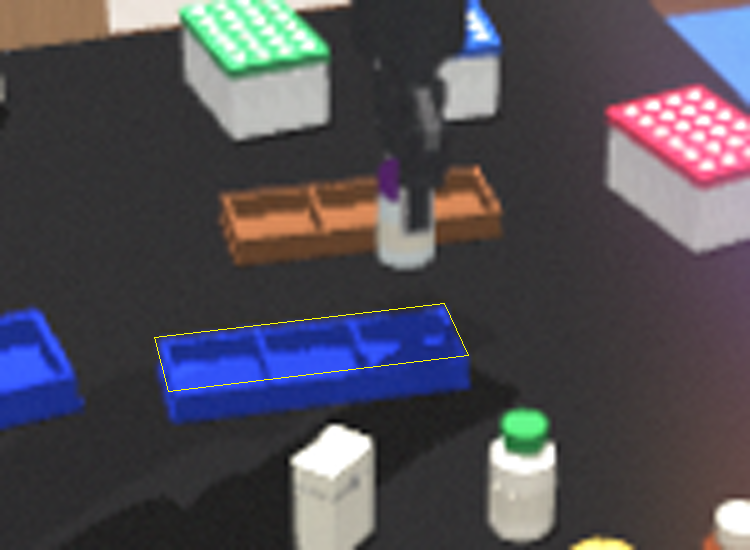

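The side crop shows the predicted rim of the small blue tray matching it to about 1 px, and the jar held upright over the far compartment.

Call:
send_rows(
  motion=[
    [[0,0,0,0,0,-0.15,-1],[0,0,0,0,0,-0.2,-1],[0,0,0,0,0,-0.1,-1],[0,0,0,0,0,-0.06,-1],[0,0,0,0,0,-0.02,-1],[0,0,0,0,0,-0.01,-1],[0,0,0,0,0,0,-1],[0,0,0,0,0,0,-1]],
  ],
)

```text
t: 5.58
ee_pos: [0.548, 0.2512, 0.056]
orientation: [179.9, 0.1, 175.2]
contact_force: [-0.5, 0.3, -0.4]
grip_width: 0.425
finger_force: 60.1
```

Call:
send_rows(
  motion=[
    [[0,0,0,0,0,-0.007,-1],[0,0,0,0,0,0,-1]],
  ],
)

```text
t: 5.75
ee_pos: [0.5476, 0.2513, 0.0547]
orientation: [180.0, 0.1, 175.2]
contact_force: [0.0, 0.6, -0.4]
grip_width: 0.425
finger_force: 60.1
```

Call:
send_rows(
  motion=[
    [[0,0,0,0,0,-0.007,-1],[0,0,0,0,0,0,-1],[0,0,0,0,0,0,-1]],
  ],
)

```text
t: 6.0
ee_pos: [0.5471, 0.2512, 0.053]
orientation: [180.0, 0.0, 175.2]
contact_force: [0.2, -0.9, -0.8]
grip_width: 0.429
finger_force: 60.1
```

Call:
send_rows(
  motion=[
    [[0,0,0,0,0,-0.008,-1],[0,0,0,0,0,0,-1],[0,0,0,0,0,0,-1]],
  ],
)

```text
t: 6.25
ee_pos: [0.547, 0.251, 0.0516]
orientation: [-180.0, -0.0, 175.2]
contact_force: [0.8, -0.0, -0.5]
grip_width: 0.429
finger_force: 60.1
```

Call:
send_rows(
  motion=[
    [[0,0,0,0,0,-0.007,-1],[0,0,0,0,0,0,-1],[0,0,0,0,0,0,-1]],
  ],
)

```text
t: 6.5
ee_pos: [0.5471, 0.2511, 0.0515]
orientation: [180.0, -0.0, 175.2]
contact_force: [-1.2, -0.8, 5.1]
grip_width: 0.431
finger_force: 60.8
```

Call:
send_rows(
  motion=[
    [[0,0,0,0,0,-0.004,-1],[0,0,0,0,0,0,-1],[0,0,0,0,0,0,-1]],
  ],
)

```text
t: 6.75
ee_pos: [0.5471, 0.2511, 0.0514]
orientation: [180.0, -0.0, 175.2]
contact_force: [-2.3, -1.2, 10.4]
grip_width: 0.429
finger_force: 61.2
```

Call:
send_rows(
  motion=[
    [[0,0,0,0,0,0.007,1],[0,0,0,0,0,0,1],[0,0,0,0,0,0,1],[0,0,0,0,0,0,1],[0,0,0,0,0,0,1],[0,0,0,0,0,0.1,1],[0,0,0,0,0,0.2,1],[0,0,0,0,0,0.27,1]],
  ],
)

```text
t: 7.42
ee_pos: [0.5449, 0.2501, 0.1346]
orientation: [-179.8, -0.3, 175.2]
contact_force: [0.4, 0.3, -0.2]
grip_width: 1.002
finger_force: 0.0
```

Call:
send_rows(
  motion=[
    [[0,0,0,-0.061,-0.21,0,1],[0,0,0,-0.061,-0.21,0,1],[0,0,0,-0.061,-0.21,0,1],[0,0,0,-0.061,-0.21,0,1],[0,0,0,-0.061,-0.21,0,1],[0,0,0,-0.061,-0.21,0,1],[0,0,0,-0.061,-0.21,0,1],[0,0,0,-0.061,-0.21,0,1]],
  ],
)

```text
t: 8.08
ee_pos: [0.4733, -0.0023, 0.1366]
orientation: [-180.0, 0.0, 175.2]
contact_force: [0.3, 0.1, 0.3]
grip_width: 0.999
finger_force: 0.0
```

Call:
send_rows(
  motion=[
    [[0,0,0,-0.061,-0.21,0,1],[0,0,0,-0.061,-0.21,0,1],[0,0,0,0,0,0,1],[0,0,0,0,0,0,1],[0,0,0,0,0,0,1],[0,0,0,0,0,0,1]],
  ],
)

```text
t: 8.58
ee_pos: [0.4563, -0.0627, 0.1366]
orientation: [180.0, 0.0, 175.3]
contact_force: [0.2, 1.0, 0.1]
grip_width: 1.002
finger_force: 0.0
```

```bash
python3 - <<'E'
from h import *
print(robot.state()['ee_pos'])
im=eyes.capture("top"); print(info(im,(125,60,40),(165,255,255),(180,150,225,195),.068))
c=im[140:260,165:325].copy(); cv2.imwrite("pics/c4.png",cv2.resize(c,None,fx=4,fy=4,interpolation=2))
E
```

```text
[ 0.45633994 -0.06265897  0.13661085]
(array([191.1, 179.6]), 132, array([544.7, 250.6]), array([543.6, 250.9]), array([36.6, 35.9]), 2.3)
```

View pics/c4.png

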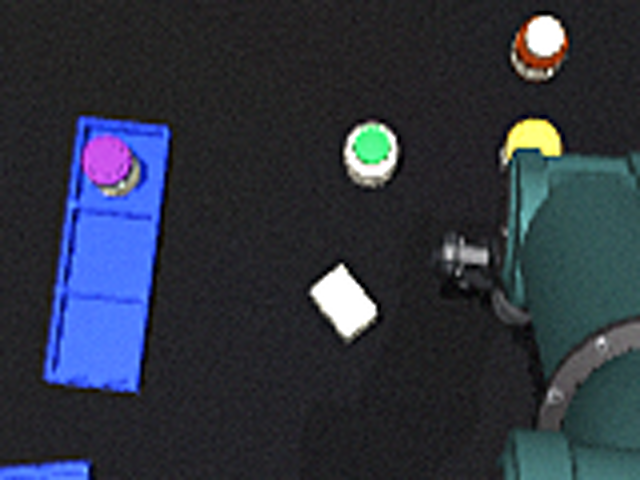

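The purple jar stands in the far compartment, cap at crop (107,160). The gripper is over the canister at the right edge. Next: descend and grip.

Call:
send_rows(
  motion=[
    [[0,0,0,-0.006,-0.01,-0.15,1],[0,0,0,0,0,-0.2,1],[0,0,0,0,0,-0.15,1],[0,0,0,0,0,-0.104,1],[0,0,0,0,0,0,1],[0,0,0,0,0,0,1]],
  ],
)

```text
t: 9.13
ee_pos: [0.4547, -0.0642, 0.0454]
orientation: [180.0, -0.1, 175.3]
contact_force: [0.2, -0.7, -0.1]
grip_width: 1.005
finger_force: 0.0
```

Call:
send_rows(
  motion=[
    [[0,0,0,0,0,0,-1],[0,0,0,0,0,0,-1],[0,0,0,0,0,0,-1],[0,0,0,0,0,0,-1],[0,0,0,0,0,0,-1],[0,0,0,0,0,0,-1],[0,0,0,0,0,0,-1],[0,0,0,0,0,0,-1]],
  ],
)

```text
t: 9.8
ee_pos: [0.4553, -0.0654, 0.0472]
orientation: [180.0, 0.1, 175.2]
contact_force: [0.0, 1.3, 7.0]
grip_width: 0.456
finger_force: 59.5
```

Call:
send_rows(
  motion=[
    [[0,0,0,0,0,0.1,-1],[0,0,0,0,0,0.2,-1],[0,0,0,0,0,0.2,-1],[0,0,0,0,0,0.1,-1],[0,0,0,0.017,0.113,0,-1],[0,0,0,0.017,0.213,0,-1],[0,0,0,0.017,0.213,0,-1],[0,0,0,0.017,0.213,0,-1]],
  ],
)

```text
t: 10.47
ee_pos: [0.4649, 0.048, 0.1367]
orientation: [180.0, 0.1, 175.1]
contact_force: [0.8, 0.3, -0.5]
grip_width: 0.45
finger_force: 60.6
```

Call:
send_rows(
  motion=[
    [[0,0,0,0.017,0.213,0,-1],[0,0,0,0.017,0.213,0,-1],[0,0,0,0.017,0.213,0,-1],[0,0,0,0.017,0.213,0,-1],[0,0,0,0.017,0.213,0,-1],[0,0,0,0.017,0.213,0,-1],[0,0,0,0,0.1,0,-1],[0,0,0,0,0,0,-1]],
  ],
)

```text
t: 11.13
ee_pos: [0.48, 0.26, 0.1365]
orientation: [179.7, 0.1, 175.6]
contact_force: [-0.5, 1.2, -1.3]
grip_width: 0.455
finger_force: 60.6
```

Call:
send_rows(
  motion=[
    [[0,0,0,0,0,0,-1],[0,0,0,0,0,0,-1],[0,0,0,0,0,0,-1]],
  ],
)

```text
t: 11.38
ee_pos: [0.48, 0.2517, 0.136]
orientation: [-179.9, -0.0, 175.0]
contact_force: [0.8, 0.4, -1.3]
grip_width: 0.457
finger_force: 60.6
```

Call:
send_rows(
  motion=[
    [[0,0,0,0,0,-0.15,-1],[0,0,0,0,0,-0.2,-1],[0,0,0,0,0,-0.1,-1],[0,0,0,0,0,-0.06,-1],[0,0,0,0,0,-0.03,-1],[0,0,0,0,0,-0.014,-1],[0,0,0,0,0,0,-1],[0,0,0,0,0,0,-1]],
  ],
)

```text
t: 12.05
ee_pos: [0.4809, 0.2541, 0.0537]
orientation: [180.0, 0.1, 175.2]
contact_force: [-0.2, -0.4, -0.2]
grip_width: 0.454
finger_force: 60.6
```

Call:
send_rows(
  motion=[
    [[0,0,0,0,0,-0.006,-1],[0,0,0,0,0,0,-1],[0,0,0,0,0,0,-1]],
  ],
)

```text
t: 12.3
ee_pos: [0.4805, 0.2543, 0.0525]
orientation: [180.0, 0.0, 175.2]
contact_force: [0.1, -0.3, -1.0]
grip_width: 0.454
finger_force: 60.6
```

Call:
send_rows(
  motion=[
    [[0,0,0,0,0,-0.006,-1],[0,0,0,0,0,0,-1],[0,0,0,0,0,0,-1]],
  ],
)

```text
t: 12.55
ee_pos: [0.4803, 0.2542, 0.0513]
orientation: [180.0, 0.0, 175.2]
contact_force: [0.2, 0.1, -0.0]
grip_width: 0.452
finger_force: 60.6
```

Call:
send_rows(
  motion=[
    [[0,0,0,0,0,-0.006,-1],[0,0,0,0,0,0,-1],[0,0,0,0,0,0,-1]],
  ],
)

```text
t: 12.8
ee_pos: [0.4803, 0.2543, 0.0512]
orientation: [180.0, 0.0, 175.2]
contact_force: [-1.3, -0.1, 8.0]
grip_width: 0.453
finger_force: 61.8
```

Call:
send_rows(
  motion=[
    [[0,0,0,0,0,0,1],[0,0,0,0,0,0,1],[0,0,0,0,0,0,1],[0,0,0,0,0,0,1],[0,0,0,0,0,0,1],[0,0,0,0,0,0.1,1],[0,0,0,0,0,0.2,1],[0,0,0,0,0,0.26,1]],
  ],
)

```text
t: 13.47
ee_pos: [0.4784, 0.2531, 0.1328]
orientation: [-179.8, -0.3, 175.2]
contact_force: [0.5, 0.6, 0.3]
grip_width: 1.001
finger_force: 0.0
```

Call:
send_rows(
  motion=[
    [[0,0,-0.0359,-0.036,-0.176,0,1],[0,0,-0.0359,-0.036,-0.176,0,1],[0,0,-0.0359,-0.036,-0.176,0,1],[0,0,-0.0359,-0.036,-0.176,0,1],[0,0,-0.0359,-0.036,-0.176,0,1],[0,0,-0.0359,-0.036,-0.176,0,1],[0,0,-0.0359,-0.036,-0.176,0,1],[0,0,0,0,0,0,1]],
  ],
)

```text
t: 14.13
ee_pos: [0.44, 0.0637, 0.1341]
orientation: [-179.8, 0.0, 129.3]
contact_force: [-0.0, 0.1, 0.5]
grip_width: 1.002
finger_force: 0.0
```

Call:
send_rows(
  motion=[
    [[0,0,0,0,0,0,1],[0,0,0,0,0,0,1],[0,0,0,0,0,0,1],[0,0,0,0,0,0,1]],
  ],
)

```text
t: 14.47
ee_pos: [0.4429, 0.0706, 0.1342]
orientation: [180.0, -0.0, 130.1]
contact_force: [0.0, -0.2, 0.2]
grip_width: 0.998
finger_force: 0.0
```

Call:
send_rows(
  motion=[
    [[0,0,0,0,-0.005,-0.15,1],[0,0,0,0,0,-0.2,1],[0,0,0,0,0,-0.14,1],[0,0,0,0,0,-0.098,1],[0,0,0,0,0,0,1],[0,0,0,0,0,0,1]],
  ],
)

```text
t: 14.97
ee_pos: [0.4423, 0.0691, 0.0455]
orientation: [-179.9, -0.1, 130.0]
contact_force: [-0.3, 0.4, 0.2]
grip_width: 1.004
finger_force: 0.0
```

Call:
send_rows(
  motion=[
    [[0,0,0,0,0,0,-1],[0,0,0,0,0,0,-1],[0,0,0,0,0,0,-1],[0,0,0,0,0,0,-1],[0,0,0,0,0,0,-1],[0,0,0,0,0,0,-1],[0,0,0,0,0,0,-1],[0,0,0,0,0,0,-1]],
  ],
)

```text
t: 15.63
ee_pos: [0.4431, 0.0688, 0.0471]
orientation: [179.9, 0.0, 130.0]
contact_force: [0.8, 0.6, 6.1]
grip_width: 0.508
finger_force: 60.4
```

Call:
send_rows(
  motion=[
    [[0,0,0,0,0,0.1,-1],[0,0,0,0,0,0.2,-1],[0,0,0,0,0,0.2,-1],[0,0,0,0,0,0.1,-1],[0,0,0.0314,-0.023,0.09,0,-1],[0,0,0.0314,-0.023,0.17,0,-1],[0,0,0.0314,-0.023,0.17,0,-1],[0,0,0.0314,-0.023,0.17,0,-1]],
  ],
)

```text
t: 16.3
ee_pos: [0.4284, 0.1593, 0.1368]
orientation: [179.9, 0.1, 152.8]
contact_force: [0.0, 0.1, -1.4]
grip_width: 0.506
finger_force: 61.2
```

Call:
send_rows(
  motion=[
    [[0,0,0.0314,-0.023,0.17,0,-1],[0,0,0.0314,-0.023,0.17,0,-1],[0,0,0.0314,-0.023,0.17,0,-1],[0,0,0.0314,-0.023,0.167,0,-1],[0,0,0,0,0,0,-1],[0,0,0,0,0,0,-1],[0,0,0,0,0,0,-1],[0,0,0,0,0,0,-1]],
  ],
)

```text
t: 16.97
ee_pos: [0.4147, 0.2585, 0.1361]
orientation: [-179.9, -0.0, 175.0]
contact_force: [0.4, 0.4, -0.5]
grip_width: 0.507
finger_force: 61.2
```

Call:
send_rows(
  motion=[
    [[0,0,0,0,0,-0.15,-1],[0,0,0,0,0,-0.2,-1],[0,0,0,0,0,-0.1,-1],[0,0,0,0,0,-0.06,-1],[0,0,0,0,0,-0.03,-1],[0,0,0,0,0,-0.01,-1],[0,0,0,0,0,0,-1],[0,0,0,0,0,0,-1]],
  ],
)

```text
t: 17.63
ee_pos: [0.4154, 0.2602, 0.0542]
orientation: [180.0, 0.1, 175.1]
contact_force: [0.2, 0.5, 0.0]
grip_width: 0.509
finger_force: 61.2
```

Call:
send_rows(
  motion=[
    [[0,0,0,0,0,-0.013,-1],[0,0,0,0,0,0,-1],[0,0,0,0,0,0,-1]],
  ],
)

```text
t: 17.88
ee_pos: [0.415, 0.2603, 0.052]
orientation: [180.0, 0.0, 175.2]
contact_force: [-0.9, -0.2, -1.4]
grip_width: 0.508
finger_force: 61.2
```

Call:
send_rows(
  motion=[
    [[0,0,0,0,0,-0.006,-1],[0,0,0,0,0,0,-1],[0,0,0,0,0,0,-1]],
  ],
)

```text
t: 18.13
ee_pos: [0.415, 0.2603, 0.0511]
orientation: [180.0, 0.0, 175.2]
contact_force: [-0.6, -0.3, 5.9]
grip_width: 0.505
finger_force: 61.6
```

Call:
send_rows(
  motion=[
    [[0,0,0,0,0,-0.005,-1],[0,0,0,0,0,0,-1],[0,0,0,0,0,0,-1]],
  ],
)

```text
t: 18.38
ee_pos: [0.415, 0.2603, 0.051]
orientation: [180.0, 0.0, 175.2]
contact_force: [-1.6, -0.4, 13.4]
grip_width: 0.512
finger_force: 62.9
```

Call:
send_rows(
  motion=[
    [[0,0,0,0,0,0.006,1],[0,0,0,0,0,0,1],[0,0,0,0,0,0,1],[0,0,0,0,0,0,1],[0,0,0,0,0,0,1],[0,0,0,0,0,0.1,1],[0,0,0,0,0,0.2,1],[0,0,0,0,0,0.27,1]],
  ],
)

```text
t: 19.05
ee_pos: [0.4132, 0.259, 0.135]
orientation: [-179.7, -0.3, 175.2]
contact_force: [0.4, 0.1, -0.5]
grip_width: 0.997
finger_force: 0.0
```

Call:
send_rows(
  motion=[
    [[0,0,0.0141,0.108,-0.155,0,1],[0,0,0.0141,0.108,-0.155,0,1],[0,0,0.0141,0.108,-0.155,0,1],[0,0,0.0141,0.108,-0.155,0,1],[0,0,0.0141,0.108,-0.155,0,1],[0,0,0.0141,0.108,-0.155,0,1],[0,0,0.0141,0.108,-0.155,0,1],[0,0,0.0141,0.108,-0.155,0,1]],
  ],
)

```text
t: 19.72
ee_pos: [0.5448, 0.0727, 0.136]
orientation: [180.0, -0.0, -164.4]
contact_force: [-0.1, -0.7, 0.3]
grip_width: 0.997
finger_force: 0.0
```

Call:
send_rows(
  motion=[
    [[0,0,0.0141,0.108,-0.155,0,1],[0,0,0,0,0,0,1],[0,0,0,0,0,0,1],[0,0,0,0,0,0,1],[0,0,0,0,0,0,1],[0,0,0,0,0,0,1]],
  ],
)

```text
t: 20.22
ee_pos: [0.5597, 0.0525, 0.1362]
orientation: [180.0, -0.0, -161.8]
contact_force: [0.2, -0.2, 0.1]
grip_width: 1.001
finger_force: 0.0
```

```bash
python3 - <<'E'
from h import *
print(robot.state()['ee_pos'],robot.state()['orientation'])
im=eyes.capture("top")
a=cv2.resize(im[150:250,165:265],(400,400),interpolation=2)
im=eyes.capture("side"); cv2.imwrite("pics/c5.png",np.hstack([a,cv2.resize(im[110:210,190:290],(400,400),interpolation=2)]))
E
```

```text
[0.55965404 0.05249216 0.13616749] [ 1.79950669e+02 -4.50747776e-02 -1.61840986e+02]
```

View pics/c5.png

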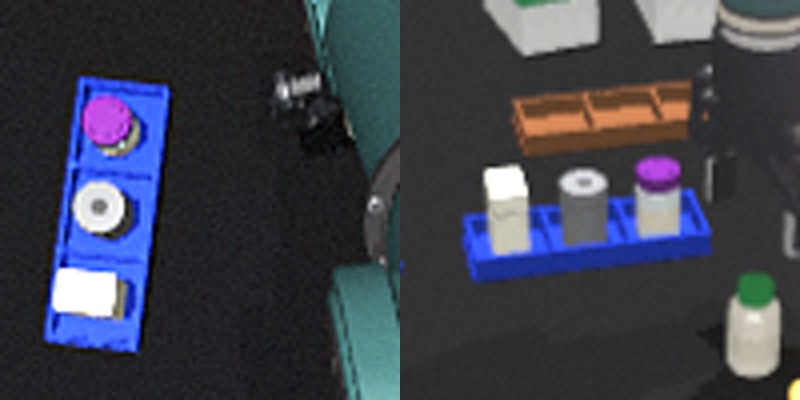

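All three stand flat in the blue tray: purple (108,120), canister (100,207), slide box (88,292) in the left half. Next, the green bottle.

Call:
send_rows(
  motion=[
    [[0,0,0,0.007,-0.007,-0.15,1],[0,0,0,0,0,-0.2,1],[0,0,0,0,0,-0.15,1],[0,0,0,0,0,-0.1,1],[0,0,0,0,0,0,1],[0,0,0,0,0,0,1]],
  ],
)

```text
t: 20.82
ee_pos: [0.561, 0.0504, 0.0458]
orientation: [180.0, -0.1, -161.9]
contact_force: [0.0, -0.1, 0.9]
grip_width: 1.001
finger_force: 0.0
```

Call:
send_rows(
  motion=[
    [[0,0,0,0,0,0,-1],[0,0,0,0,0,0,-1],[0,0,0,0,0,0,-1],[0,0,0,0,0,0,-1],[0,0,0,0,0,0,-1],[0,0,0,0,0,0,-1],[0,0,0,0,0,0,-1],[0,0,0,0,0,0,-1]],
  ],
)

```text
t: 21.48
ee_pos: [0.5625, 0.05, 0.0476]
orientation: [-180.0, 0.1, -162.0]
contact_force: [-0.8, -0.2, 5.5]
grip_width: 0.446
finger_force: 60.6
```

Call:
send_rows(
  motion=[
    [[0,0,0,0,0,0.1,-1],[0,0,0,0,0,0.2,-1],[0,0,0,0,0,0.2,-1],[0,0,0,0,0,0.1,-1],[0,0,0,0.007,-0.1,0,-1],[0,0,0,0.007,-0.2,0,-1],[0,0,0,0.007,-0.2,0,-1],[0,0,0,0.007,-0.2,0,-1]],
  ],
)

```text
t: 22.15
ee_pos: [0.5658, -0.056, 0.137]
orientation: [-180.0, 0.1, -161.9]
contact_force: [0.8, -0.0, -1.2]
grip_width: 0.446
finger_force: 60.4
```

Call:
send_rows(
  motion=[
    [[0,0,0,0.007,-0.2,0,-1],[0,0,0,0.007,-0.2,0,-1],[0,0,0,0.007,-0.2,0,-1],[0,0,0,0.007,-0.2,0,-1],[0,0,0,0.007,-0.2,0,-1],[0,0,0,0.007,-0.2,0,-1],[0,0,0,0,-0.095,0,-1],[0,0,0,0,0,0,-1]],
  ],
)

```text
t: 22.82
ee_pos: [0.5711, -0.2551, 0.1366]
orientation: [-179.8, -0.0, -162.4]
contact_force: [-0.8, 0.1, -1.1]
grip_width: 0.452
finger_force: 60.4
```

Call:
send_rows(
  motion=[
    [[0,0,0,0,0,0,-1],[0,0,0,0,0,0,-1],[0,0,0,0,0,0,-1],[0,0,0,0,0,0,-1],[0,0,0,0,0,0,-1]],
  ],
)

```text
t: 23.23
ee_pos: [0.5725, -0.2477, 0.1363]
orientation: [180.0, 0.0, -161.8]
contact_force: [-0.8, -0.1, -1.2]
grip_width: 0.45
finger_force: 60.4
```

```bash
python3 - <<'E'
from h import *
print(robot.state()['ee_pos'],robot.state()['orientation'])
im=eyes.capture("side"); x0,y0,k=240,190,5
im=cv2.resize(im[y0:y0+115,x0:x0+130],None,fx=k,fy=k,interpolation=2)
c=np.array([.509,-.268]);a=np.radians(18);R=np.array([[np.cos(a),-np.sin(a)],[np.sin(a),np.cos(a)]])
q=np.array([[sx*.103,sy*.035] for sx,sy in((1,1),(1,-1),(-1,-1),(-1,1))])@R.T+c
q=(proj("side",np.c_[q,[.022]*4])-[x0,y0])*k
cv2.polylines(im,[q.astype(int)],True,(0,255,255),1); cv2.imwrite("pics/c6.png",im)
E
```

```text
[ 0.57246517 -0.24765824  0.13634781] [ 1.79957775e+02  9.79405648e-03 -1.61843278e+02]
```

View pics/c6.png

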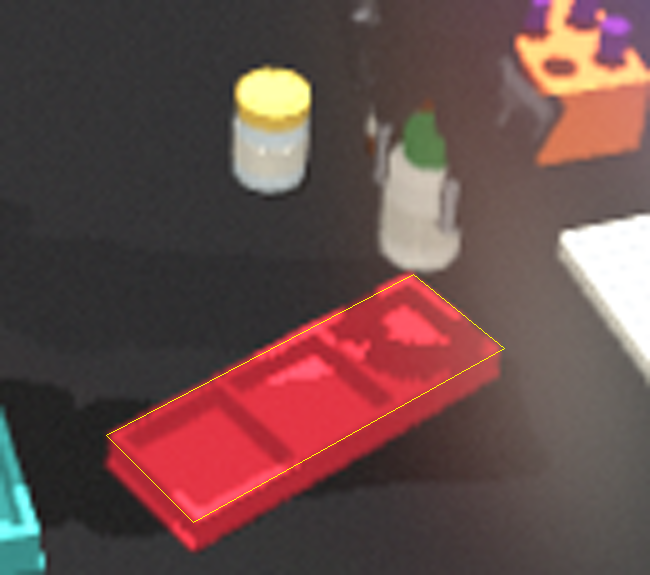

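The red tray outline fits to about 1 px, and the green bottle hangs upright at (420,200), above the far compartment. Lowering.

Call:
send_rows(
  motion=[
    [[0,0,0,0,0,-0.15,-1],[0,0,0,0,0,-0.2,-1],[0,0,0,0,0,-0.1,-1],[0,0,0,0,0,-0.06,-1],[0,0,0,0,0,-0.03,-1],[0,0,0,0,0,-0.01,-1],[0,0,0,0,0,0,-1],[0,0,0,0,0,0,-1]],
  ],
)

```text
t: 23.95
ee_pos: [0.5731, -0.2497, 0.0548]
orientation: [-179.9, 0.1, -162.0]
contact_force: [1.1, -0.4, -0.8]
grip_width: 0.452
finger_force: 60.4
```

Call:
send_rows(
  motion=[
    [[0,0,0,0,0,-0.009,-1],[0,0,0,0,0,0,-1],[0,0,0,0,0,0,-1]],
  ],
)

```text
t: 24.2
ee_pos: [0.5725, -0.2496, 0.053]
orientation: [-180.0, 0.0, -162.0]
contact_force: [0.3, 0.3, -0.2]
grip_width: 0.451
finger_force: 60.4
```

Call:
send_rows(
  motion=[
    [[0,0,0,0,0,-0.007,-1],[0,0,0,0,0,0,-1],[0,0,0,0,0,0,-1]],
  ],
)

```text
t: 24.45
ee_pos: [0.5724, -0.2496, 0.0517]
orientation: [-180.0, 0.0, -162.0]
contact_force: [-0.0, -0.3, 1.4]
grip_width: 0.446
finger_force: 60.7
```

Call:
send_rows(
  motion=[
    [[0,0,0,0,0,-0.004,-1],[0,0,0,0,0,0,-1],[0,0,0,0,0,0,-1]],
  ],
)

```text
t: 24.7
ee_pos: [0.5724, -0.2496, 0.0517]
orientation: [-180.0, 0.0, -162.0]
contact_force: [-1.8, 0.7, 4.2]
grip_width: 0.452
finger_force: 61.3
```

Call:
send_rows(
  motion=[
    [[0,0,0,0,0,0,1],[0,0,0,0,0,0,1],[0,0,0,0,0,0,1],[0,0,0,0,0,0,1],[0,0,0,0,0,0,1],[0,0,0,0,0,0.1,1],[0,0,0,0,0,0.2,1],[0,0,0,0,0,0.27,1]],
  ],
)

```text
t: 25.37
ee_pos: [0.5698, -0.2485, 0.1342]
orientation: [179.7, -0.3, -162.0]
contact_force: [0.6, -0.3, 0.6]
grip_width: 1.002
finger_force: 0.0
```

Call:
send_rows(
  motion=[
    [[0,0,0,-0.0075,0.17,0,1],[0,0,0,-0.0075,0.17,0,1],[0,0,0,-0.0075,0.17,0,1],[0,0,0,-0.0075,0.17,0,1],[0,0,0,-0.0075,0.17,0,1],[0,0,0,-0.0075,0.17,0,1],[0,0,0,-0.0075,0.17,0,1],[0,0,0,0,0,0,1]],
  ],
)

```text
t: 26.03
ee_pos: [0.5642, -0.0637, 0.1363]
orientation: [179.8, 0.1, -161.5]
contact_force: [-0.2, 0.8, -0.5]
grip_width: 0.998
finger_force: 0.0
```

Call:
send_rows(
  motion=[
    [[0,0,0,0,0,0,1],[0,0,0,0,0,0,1],[0,0,0,0,0,0,1],[0,0,0,0,0,0,1],[0,0,0,0,0,0,1]],
  ],
)

```text
t: 26.45
ee_pos: [0.5643, -0.0725, 0.1363]
orientation: [-180.0, -0.0, -162.1]
contact_force: [-0.2, 0.1, 0.3]
grip_width: 1.0
finger_force: 0.0
```

Call:
send_rows(
  motion=[
    [[0,0,0,0,0.003,-0.15,1],[0,0,0,0,0,-0.2,1],[0,0,0,0,0,-0.15,1],[0,0,0,0,0,-0.1,1],[0,0,0,0,0,0,1],[0,0,0,0,0,0,1]],
  ],
)

```text
t: 26.95
ee_pos: [0.5638, -0.0711, 0.0457]
orientation: [180.0, -0.1, -162.0]
contact_force: [0.5, -0.3, -0.6]
grip_width: 1.0
finger_force: 0.0
```

Call:
send_rows(
  motion=[
    [[0,0,0,0,0,0,-1],[0,0,0,0,0,0,-1],[0,0,0,0,0,0,-1],[0,0,0,0,0,0,-1],[0,0,0,0,0,0,-1],[0,0,0,0,0,0,-1],[0,0,0,0,0,0,-1],[0,0,0,0,0,0,-1]],
  ],
)

```text
t: 27.62
ee_pos: [0.5651, -0.0706, 0.0477]
orientation: [-180.0, 0.1, -162.0]
contact_force: [-1.2, 0.2, 5.9]
grip_width: 0.471
finger_force: 60.3
```

Call:
send_rows(
  motion=[
    [[0,0,0,0,0,0.1,-1],[0,0,0,0,0,0.2,-1],[0,0,0,0,0,0.2,-1],[0,0,0,0,0,0.1,-1],[0,0,0,-0.047,-0.081,0,-1],[0,0,0,-0.087,-0.161,0,-1],[0,0,0,-0.087,-0.161,0,-1],[0,0,0,-0.087,-0.161,0,-1]],
  ],
)

```text
t: 28.28
ee_pos: [0.5162, -0.1564, 0.1357]
orientation: [180.0, -0.1, -162.0]
contact_force: [0.1, -1.0, -0.3]
grip_width: 0.475
finger_force: 60.8
```

Call:
send_rows(
  motion=[
    [[0,0,0,-0.087,-0.161,0,-1],[0,0,0,-0.087,-0.161,0,-1],[0,0,0,-0.087,-0.161,0,-1],[0,0,0,-0.087,-0.161,0,-1],[0,0,0,-0.087,-0.161,0,-1],[0,0,0,-0.044,-0.082,0,-1],[0,0,0,0,0,0,-1],[0,0,0,0,0,0,-1]],
  ],
)

```text
t: 28.95
ee_pos: [0.4444, -0.2891, 0.1356]
orientation: [179.9, -0.1, -162.2]
contact_force: [1.3, 0.8, -0.3]
grip_width: 0.468
finger_force: 60.8
```

Call:
send_rows(
  motion=[
    [[0,0,0,0,0,0,-1],[0,0,0,0,0,0,-1],[0,0,0,0,0,0,-1],[0,0,0,0,0,0,-1]],
  ],
)

```text
t: 29.28
ee_pos: [0.4469, -0.287, 0.1363]
orientation: [180.0, 0.0, -161.9]
contact_force: [-0.6, 0.2, -1.6]
grip_width: 0.47
finger_force: 60.8
```

Call:
send_rows(
  motion=[
    [[0,0,0,0,0,-0.15,-1],[0,0,0,0,0,-0.15,-1],[0,0,0,0,0,0,-1],[0,0,0,0,0,0,-1]],
  ],
)

```text
t: 29.62
ee_pos: [0.4458, -0.2872, 0.0906]
orientation: [179.9, -0.1, -161.9]
contact_force: [1.5, 1.4, -0.9]
grip_width: 0.472
finger_force: 60.9
```

Position is good. From 90.6 mm to contact at about 51.7 mm.

Call:
send_rows(
  motion=[
    [[0,0,0,0,-0.007,-0.13,-1],[0,0,0,0,0,-0.07,-1],[0,0,0,0,0,-0.03,-1],[0,0,0,0,0,-0.013,-1],[0,0,0,0,0,0,-1],[0,0,0,0,0,0,-1]],
  ],
)

```text
t: 30.12
ee_pos: [0.4465, -0.2893, 0.0554]
orientation: [-180.0, 0.0, -162.0]
contact_force: [0.2, 0.2, -1.3]
grip_width: 0.474
finger_force: 60.9
```

Call:
send_rows(
  motion=[
    [[0,0,0,0,0,-0.009,-1],[0,0,0,0,0,0,-1],[0,0,0,0,0,0,-1]],
  ],
)

```text
t: 30.37
ee_pos: [0.4464, -0.2893, 0.0538]
orientation: [-180.0, 0.0, -162.0]
contact_force: [0.0, 0.6, -0.5]
grip_width: 0.475
finger_force: 60.9
```

Call:
send_rows(
  motion=[
    [[0,0,0,0,0,-0.007,-1],[0,0,0,0,0,0,-1],[0,0,0,0,0,0,-1]],
  ],
)

```text
t: 30.62
ee_pos: [0.4462, -0.2892, 0.0524]
orientation: [180.0, -0.0, -162.0]
contact_force: [0.8, 0.1, -0.6]
grip_width: 0.473
finger_force: 60.9
```

Call:
send_rows(
  motion=[
    [[0,0,0,0,0,-0.006,-1],[0,0,0,0,0,0,-1],[0,0,0,0,0,0,-1]],
  ],
)

```text
t: 30.87
ee_pos: [0.4463, -0.2893, 0.0517]
orientation: [-180.0, 0.0, -162.0]
contact_force: [-0.5, -0.3, 1.4]
grip_width: 0.473
finger_force: 61.2
```

Call:
send_rows(
  motion=[
    [[0,0,0,0,0,-0.002,-1],[0,0,0,0,0,0,-1],[0,0,0,0,0,0,-1]],
  ],
)

```text
t: 31.12
ee_pos: [0.4463, -0.2893, 0.0517]
orientation: [-180.0, 0.0, -162.0]
contact_force: [-1.0, 0.7, 5.7]
grip_width: 0.476
finger_force: 61.6
```

Down. Now release, rise, and move aside so the top camera can see.

Call:
send_rows(
  motion=[
    [[0,0,0,0,0,0,1],[0,0,0,0,0,0,1],[0,0,0,0,0,0,1],[0,0,0,0,0,0,1],[0,0,0,0,0,0,1],[0,0,0,0,0,0.1,1],[0,0,0,0,0,0.2,1],[0,0,0,0,0,0.25,1]],
  ],
)

```text
t: 31.78
ee_pos: [0.4447, -0.2883, 0.1326]
orientation: [179.8, -0.2, -162.0]
contact_force: [0.1, -0.6, 0.0]
grip_width: 1.001
finger_force: 0.0
```

Call:
send_rows(
  motion=[
    [[0,0,0,0,0.1,0.1,1],[0,0,0,0,0.2,0.1,1],[0,0,0,0,0.2,0,1],[0,0,0,0,0.2,0,1],[0,0,0,0,0.2,0,1],[0,0,0,0,0.2,0,1],[0,0,0,0,0.2,0,1],[0,0,0,0,0.2,0,1]],
  ],
)

```text
t: 32.45
ee_pos: [0.446, -0.0629, 0.1638]
orientation: [-180.0, 0.0, -162.0]
contact_force: [0.1, 0.4, 1.0]
grip_width: 0.999
finger_force: 0.0
```

Call:
send_rows(
  motion=[
    [[0,0,0,0,0.1,0,1],[0,0,0,0,0,0,1],[0,0,0,0,0,0,1],[0,0,0,0,0,0,1],[0,0,0,0,0,0,1],[0,0,0,0,0,0,1]],
  ],
)

```text
t: 32.95
ee_pos: [0.4462, -0.0507, 0.1637]
orientation: [-180.0, -0.0, -162.1]
contact_force: [1.1, -0.1, 0.5]
grip_width: 1.003
finger_force: 0.0
```

```bash
python3 - <<'E'
from h import *
a=eyes.capture("top"); print(info(a,(0,0,150),(180,60,255),(290,140,312,162),.076))
b=eyes.capture("side")
cv2.imwrite("pics/c7.png",np.hstack([cv2.resize(a[90:250,170:390],(440,320),interpolation=2),cv2.resize(b[110:310,170:395],(360,320),interpolation=2)]))
E
```

```text
(array([300.7, 148.6]), 72, array([646.4, -76. ]), array([646.2, -75.7]), array([27.2, 25.9]), 28.3)
```

View pics/c7.png

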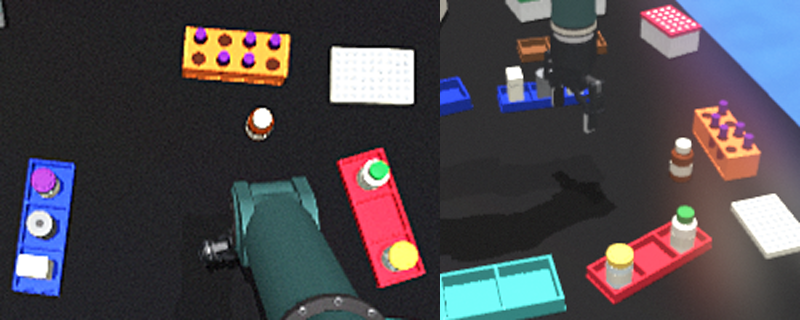

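The blue tray holds purple (45,182), canister (40,225) and slide box (34,267). The red tray holds green (375,173) and yellow (402,256). All are upright, and the amber bottle, rack and well plate have not moved.

```bash
python3 -c "
from plant import job; print(job.sign_off())"
```

```text
the job is handed in; nothing more can be done
None
```

Both kits are made up and the job is handed in after about 33 s: the purple jar, canister and slide box are in the blue tray, the green bottle and yellow jar in the red, each upright in its own compartment, and the amber bottle, tube rack and well plate were left where they stood.

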